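# Load the laser-marking post and set the focus

### The arm

A 7-joint arm with a two-finger parallel gripper is mounted at the origin on the work surface. World frame = base frame: x ahead of the robot, y to its left, z up, the work surface at z = 0. Lengths are in m, angles in rad, forces in N, time in s.
With the tool pointing down it reaches from about 0.425 to 0.95 m from the base axis. Payload 4.7 kg.
Tool frame: the origin (TCP) lies between the finger pads; the fingertips stand 25 mm ahead of it and the grasp point (between the pads) lies 6 mm ahead of it; x points along the fingers, z is the direction in which the jaws open and shut, and the axes are right-handed (so a half turn about x gives the same grasp; the last joint's range is limited). The gripper opens to 85 mm and grips with 20 to 120 N. Pads are 22 mm wide; open, the fingers measure 114 mm over their backs; the gripper's body (76 mm by 85 mm) begins 54 mm behind the grasp point. The pads swing forward as they close: fully open they stand 13 mm farther back than shut.
Start: joints at [1.085, 0.469, -0.049, 1.532, 0.024, 1.141, -0.082], TCP at [0.298, -0.606, 0.256] pointing down, gripper open.
Joint ranges: [-2.59, 2.59], [-0.33, 1.99], [-1.39, 1.29], [0.1, 2.45], [-1.04, 4.18], [0.21, 1.99], [-2.66, 2.66]. Speed limits (rad/s): [2.57, 2.57, 3.14, 3.14, 3.14, 3.14, 3.14].

### API

Orientations are given as a 3x3 rotation matrix whose columns are the frame's x, y, z axes.
In Python, from rig import * gives the robot as it stands. Calls block until the motion is done:
- movep(position, orientation): joint-space move of the TCP to a pose.
- move_l(position, attitude=None, feed=0.15, until_force=None): straight line of the TCP; attitude=None keeps the orientation; feed is the mean speed in m/s. With until_force (N) it stops when the force on the tool has changed by that much, and returns True; else False.
- move_joints(angles): joint-space move.
- command_gripper(opening, newtons=None): finger opening in m; newtons is the grip in N (None keeps the last); returns when the fingers have stopped.
- sleep(seconds).
- inverse_kinematics(position, orientation): joint angles nearest the present ones, or None.
- sense(): the state.
- camera(name): name is "scene" or "top"; returns (picture, depth): 384x512x3 uint8, red, green, blue; 384x512 float32, m along the optical axis (not along the pixel's ray), 0 where there is no reading.
- camera_params(name): a dict with "K" (3x3 intrinsics, pixels), "dist" ([k1, k2, p1, p2, k3] as OpenCV has them; the pictures are not rectified), "position" and "rotation" of the camera in the world. Camera axes: x right, y down, z forward; pixel columns grow to the right and rows downward; lengths in m; the calibration is good to about 2 mm. A picture is of the moment at which its call begins. camera_params takes no time and is no camera call.
A pose or a line that the arm cannot do raises Unreachable and nothing moves.
- finish_job(): hands the job in, once; it reports no verdict.
The state is a dict: "time_s": time; "joint_pos": joint angles; "qd": joint speeds; "joint_efforts": joint torques, N m; "position": TCP position; "tcp_rot": TCP orientation; "wrist_force": force on the tool from outside, world axes, zero at the start; "ft_torque": the same for the moment, N m; "finger_gap": finger opening in m.
Only numpy, scipy, OpenCV 4.12 (cv2) and the standard library are available. Lean on these libraries where they do the work, as an engineer would, in place of code of your own. Each camera call takes 0.05 s, during which the arm holds its last target. There are 200 camera calls.

### The job

Get the marking station ready: turn the focus sleeve on the grey box so that its white pointer stands at mark 4 (the mark with four dots), and slide the loaded aluminium carrier plate along and off its loading shelf, across the gap, onto the narrow square post, without lifting it. Leave the carrier lying level, square and centred on the post, clear of the shelf, and do not disturb the brush, the black panel, the calculator or the carton.

Things in the scene. Friction and masses are not known exactly. Their poses are not given: they have to be found in the camera images.
- carrier: Loose aluminium plate 120 (its x) x 100 (its y) x 16 mm thick, with 20 small dark tags let into its top, 0.3 to 0.65 kg. Origin: centre of its underside. Starts flat on the loading shelf, somewhat skewed and off the centre line; its x axis roughly along the fixture's x axis.
- fixture: Fixed loading fixture. Origin: on the table surface, below the middle of the shelf's edge that faces the post. Its x axis is the sliding direction, from shelf to post. Dark base plate (120 mm wide, 12 mm high, x from -175 to +115 mm) carries a flat aluminium loading shelf (x from -160 to 0 mm, 130 mm wide, top 90 mm above the table, no rims) and, after a 45 mm gap, the post.
- post_top (a point): Centre of the top face of the narrow post: a square steel head 50 x 50 mm, sides along the fixture's axes, x from +45 to +95 mm in the fixture's frame, top 88 mm above the table (2 mm lower than the shelf). Axes as the fixture's. The carrier's centre of mass must be over this head or it tips off.
- shelf_top (a point): Centre of the top face of the loading shelf, 80 mm behind the shelf's edge in the fixture's frame. Axes as the fixture's.
- focus_box: Fixed grey box 140 x 140 x 50 mm high with a white round scale on top and the focus sleeve in its middle; it stands left or right on the table. Origin: centre of its underside. The six marks lie around the sleeve, 0.4 rad apart, numbered clockwise seen from above by groups of one to six black dots; mark 1 lies 1.0 rad anticlockwise from the box's x axis, mark 4 lies 0.2 rad clockwise from it.
- sleeve (a joint): Angle of the focus sleeve in rad: 0 at mark 1, growing clockwise seen from above, 0.4 per mark, so 1.2 at mark 4 and 2.0 (stop) at mark 6. Stiff, stays where it is left. Starts between marks 1 and 3.
- sleeve_grip (a point): On the sleeve's axis, 87.5 mm above the table, at the height to grip its fin. The fin is upright, 11 mm thick, 50 mm long, from 71.5 to 97.5 mm above the table, on a round dark sleeve of 62 mm diameter. The x axis of this point runs along the fin towards the white pointer.
- switch_box: Fixed grey box 140 x 140 x 50 mm high with a red mushroom button (top 80 mm above the table); not used. Stands on the other side from the focus box. Origin: centre of its underside.
- brush: Bystander: loose brush 160 mm long, lying beside the fixture along the fixture's length. Origin: underside, about its middle.
- panel: Bystander: loose black panel 100 x 60 x 8 mm with small metal squares, lying beside the fixture. Origin: centre of its underside.
- calculator: Bystander: loose desk calculator 150 x 100 x 22 mm. Origin: centre of its underside.
- carton: Bystander: loose cardboard box 90 x 70 x 60 mm. Origin: centre of its underside.
Not all that is in view belongs to the job. Leave any pink look-alike of the focus_box alone.

How it is judged:
By the outcome, as a careful person would: the job done as asked, in the order asked, and still so for the second after the job is handed in, with the robot touching nothing.
It also fails if it takes over 72 s, if anything falls off the work surface, if the arm or the gripper's body presses on something with over 40 N, if the wrist force passes 120 N, or if a joint passes its speed limit or range.

## Working session

There is one attempt and no reset: what is moved stays moved. The work goes in short steps, each a Python script; the robot and the scene stay as the last script left them, time stands still between calls to the robot, and variables do not carry over. Pictures are saved under pics/ and viewed, about 8 in all and at most 12, crops included, and the job is handed in when it is done.

```bash
mkdir -p pics; ls
cat > h.py <<'E'
from rig import *
import numpy as np, cv2
def snap(name,tag):
    p,d=camera(name); cv2.imwrite(f'pics/{tag}.png',p[:,:,::-1]); np.savez(f'pics/{tag}.npz',p=p,d=d); return p,d
def ray(name,uv,P=None):
    c=P or camera_params(name); uv=np.array(uv,float).reshape(-1,1,2)
    n=cv2.undistortPoints(uv,np.array(c['K']),np.array(c['dist'])).reshape(-1,2)
    r=np.c_[n,np.ones(len(n))]@np.array(c['rotation']).T
    return np.array(c['position']),r
def plane(name,uv,z):
    o,r=ray(name,uv); return o+r*((z-o[2])/r[:,2])[:,None]
def bydepth(name,uv,d):
    o,r=ray(name,uv); c=np.array(camera_params(name)['rotation'])[:,2]
    dd=np.array([d[int(round(v)),int(round(u))] for u,v in np.array(uv).reshape(-1,2)])
    return o+r*dd[:,None]
def proj(name,X):
    c=camera_params(name); R=np.array(c['rotation']); t=-R.T@np.array(c['position'])
    return cv2.projectPoints(np.array(X,float).reshape(-1,1,3),cv2.Rodrigues(R.T)[0],t,np.array(c['K']),np.array(c['dist']))[0].reshape(-1,2)
E
python3 - <<'E'
from h import *
for n in('scene','top'):
    p,d=snap(n,n+'0'); c=camera_params(n); print(n,np.round(c['position'],3),np.round(c['rotation'],3).tolist(),np.round(c['K'],1).tolist(),c['dist'])
a=cv2.imread('pics/scene0.png');b=cv2.imread('pics/top0.png')
s=sense();print(s['time_s'],s['position'],s['tcp_rot'],s['finger_gap'])
E
```

```text
pics
scene [1.118 0.352 0.988] [[-0.518, 0.685, -0.512], [0.855, 0.416, -0.31], [0.0, -0.598, -0.801]] [[420.8, 0.0, 261.7], [0.0, 420.8, 196.5], [0.0, 0.0, 1.0]] [-0.00804091  0.          0.          0.          0.        ]
top [0.337 0.005 1.029] [[0.013, -0.977, 0.213], [-1.0, -0.013, 0.003], [0.0, -0.213, -0.977]] [[369.6, 0.0, 257.4], [0.0, 369.6, 186.1], [0.0, 0.0, 1.0]] [0.01324263 0.         0.         0.         0.        ]
0.1 [ 0.29755176 -0.60534772  0.25536561] [[-8.22277844e-04  8.97441837e-01  4.41132035e-01]
 [ 1.55197618e-03  4.41132798e-01 -8.97440497e-01]
 [-9.99998458e-01 -5.33190255e-05 -1.75554208e-03]] 0.08505850656058726
```

```bash
python3 -c "
import cv2,numpy as np
for n in('scene0','top0'):
    a=cv2.imread(f'pics/{n}.png'); cv2.imwrite(f'pics/{n}v.png',cv2.resize(a,(800,600),interpolation=cv2.INTER_CUBIC))"
```

```text
(no output)
```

View pics/scene0v.png

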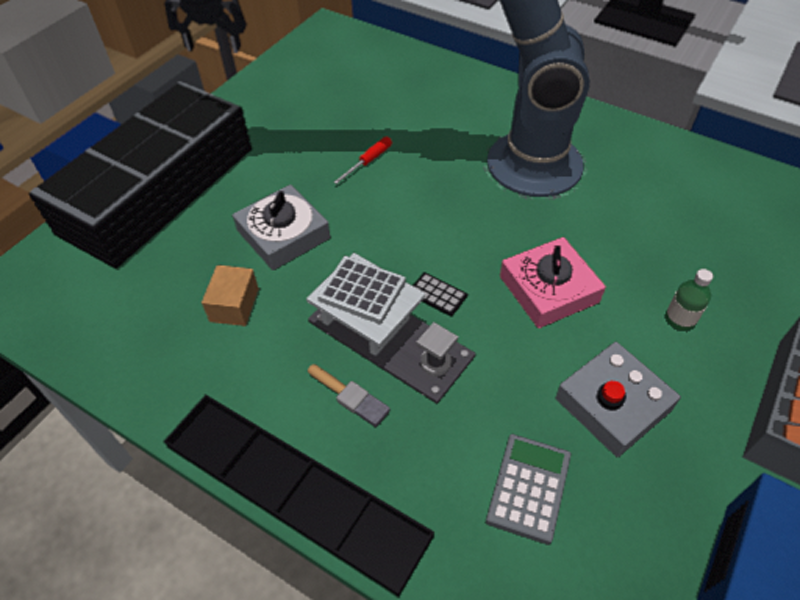

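View pics/top0v.png

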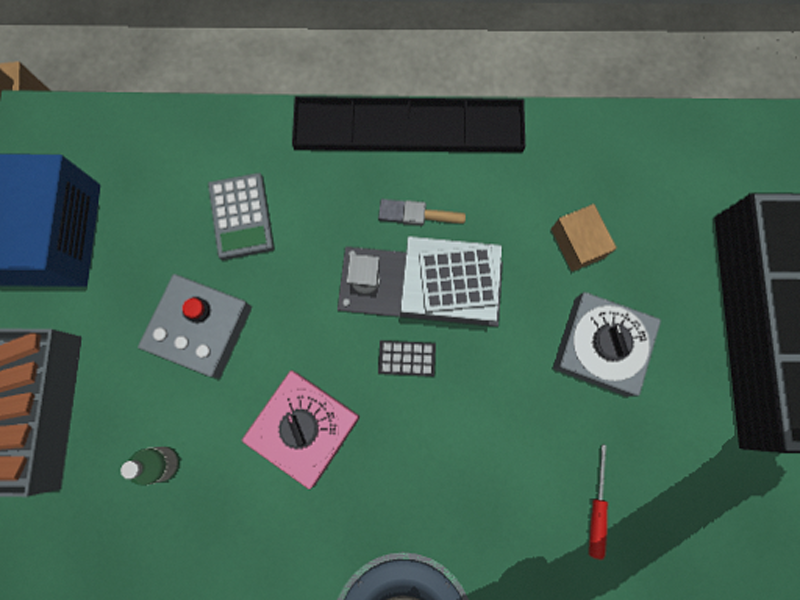

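Candidates for the focus box (in the 800-px views): the grey box with the white scale at scene (281,225) / top (608,343), and the pink box at scene (553,280) / top (300,430). The grey one fits because it has a white scale and stands opposite the red-button box; the pink one is the look-alike. The carrier is on the shelf at top (455,280), and the post is to its left at (363,270). I'll measure by height next and confirm the box with a crop.

```bash
cat > m.py <<'E'
from h import *
def cloud(n,d):
    v,u=np.mgrid[0:384,0:512]; uv=np.c_[u.ravel(),v.ravel()]
    o,r=ray(n,uv); X=(o+r*d.ravel()[:,None]).reshape(384,512,3); X[d==0]=9; return X
def rect(X,mask,tag=''):
    P=X[mask]; 
    if len(P)<8: print(tag,'few',len(P)); return
    r=cv2.minAreaRect((P[:,:2]*1000).astype(np.float32)); print(tag,len(P),'z',np.round(np.median(P[:,2]),4),'c',np.round(r[0],1),'sz',np.round(r[1],1),'ang',round(r[2],1)); return r
def big(m):
    n,l,s,c=cv2.connectedComponentsWithStats(m.astype(np.uint8)); return l==1+np.argmax(s[1:,4]) if n>1 else m
E
python3 - <<'E'
from m import *
for n in('top','scene'):
    f=np.load(f'pics/{n}0.npz');p,d=f['p'],f['d'];X=cloud(n,d)
    c0=plane(n,[[455*.64,280*.64]],.1)[0] if n=='top' else plane(n,[[365*.64,287*.64]],.1)[0]
    q0=plane(n,[[612*.64,341*.64]],.07)[0] if n=='top' else plane(n,[[280*.64,215*.64]],.07)[0]
    p0=plane(n,[[363*.64,268*.64]],.088)[0] if n=='top' else plane(n,[[438*.64,340*.64]],.088)[0]
    print(n,c0,p0,q0)
    near=lambda c,r:np.hypot(X[...,0]-c[0],X[...,1]-c[1])<r
    z=X[...,2]
    print('zs table',np.median(z[near((.45,0),.05)]))
    print(np.histogram(z[near(c0,.1)],np.arange(.07,.115,.004)))
    rect(X,big(near(c0,.13)&(z>.1)&(z<.115)),'carrier'); rect(X,big(near(c0,.14)&(z>.083)&(z<.115)),'shelf+car')
    rect(X,big(near(p0,.05)&(z>.08)&(z<.1)),'post'); 
    print(np.histogram(z[near(q0,.05)],np.arange(.04,.11,.004)))
    rect(X,big(near(q0,.12)&(z>.045)&(z<.115)),'box'); rect(X,big(near(q0,.05)&(z>.09)),'fin');rect(X,big(near(q0,.05)&(z>.062)),'sleeve')
    u,v=proj(n,q0)[0].astype(int); cr=p[v-42:v+42,u-42:u+42,::-1]; cv2.imwrite(f'pics/c_{n}.png',cv2.resize(cr,(400,400),interpolation=cv2.INTER_CUBIC)); print(u,v)
cv2.imwrite('pics/crop1.png',np.hstack([cv2.imread('pics/c_top.png'),cv2.imread('pics/c_scene.png')]))
E
```

```text
top [ 0.55971772 -0.08007047  0.1       ] [0.5812837 0.0735267 0.088    ] [ 0.46589654 -0.34352853  0.07      ]
zs table 0.007024492890972178
(array([   0,    2,    9,   26,  572,  548,   21,   31,  697, 1025,   26]), array([0.07 , 0.074, 0.078, 0.082, 0.086, 0.09 , 0.094, 0.098, 0.102,
       0.106, 0.11 , 0.114]))
carrier 1767 z 0.1064 c [562.2 -84.3] sz [100.2 120. ] ang 6.8
shelf+car 2962 z 0.1047 c [565.6 -74.8] sz [160.2 130.8] ang 85.1
post 362 z 0.0878 c [578.2  74.6] sz [49.8 50.5] ang 84.8
(array([  0,  12, 358, 250,  19,  19,  45, 153, 121,  14,  11,  12,  14,
        25,  64,   7,   0]), array([0.04 , 0.044, 0.048, 0.052, 0.056, 0.06 , 0.064, 0.068, 0.072,
       0.076, 0.08 , 0.084, 0.088, 0.092, 0.096, 0.1  , 0.104, 0.108]))
box 2729 z 0.0514 c [ 465.9 -347.1] sz [139.4 140.3] ang 70.1
fin 105 z 0.097 c [ 464.  -347.4] sz [49.7 11.4] ang 13.2
sleeve 474 z 0.0727 c [ 466.6 -347.3] sz [62.  63.5] ang 0.4
391 218
scene [ 0.55389808 -0.0781476   0.1       ] [0.57689644 0.0803315  0.088     ] [ 0.47134492 -0.33299682  0.07      ]
zs table 0.007648864329418081
(array([  0,   4,  34,  59, 390, 452,  60,  57, 503, 807,  33]), array([0.07 , 0.074, 0.078, 0.082, 0.086, 0.09 , 0.094, 0.098, 0.102,
       0.106, 0.11 , 0.114]))
carrier 1370 z 0.1065 c [559.7 -82.5] sz [104.6 122. ] ang 6.4
shelf+car 2398 z 0.1044 c [563.2 -73.3] sz [161.7 133. ] ang 84.9
post 354 z 0.0881 c [576.4  76.4] sz [52.1 52.4] ang 86.3
(array([  0,  16, 211, 141,  22,  16,  35,  97,  58,  11,  11,  11,  12,
        17,  34,   5,   0]), array([0.04 , 0.044, 0.048, 0.052, 0.056, 0.06 , 0.064, 0.068, 0.072,
       0.076, 0.08 , 0.084, 0.088, 0.092, 0.096, 0.1  , 0.104, 0.108]))
box 1487 z 0.0515 c [ 463.5 -344.9] sz [143.6 141.1] ang 69.8
fin 60 z 0.0969 c [ 461.8 -346.6] sz [52.9 13.9] ang 19.1
sleeve 296 z 0.0725 c [ 465.9 -343.1] sz [56.1 64.7] ang 49.1
179 137
```

View pics/crop1.png

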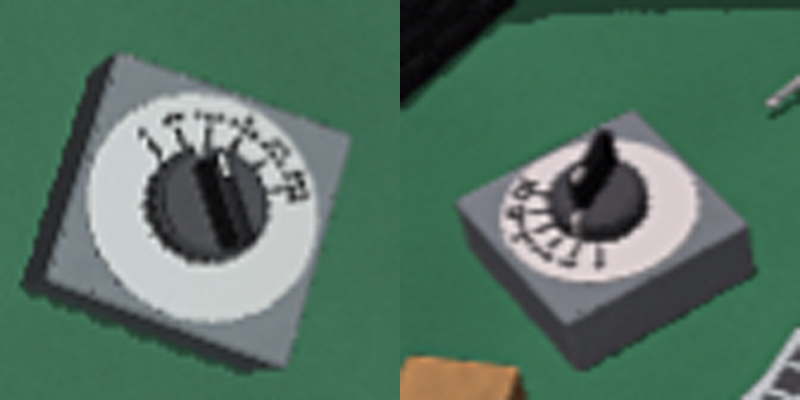

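The crop confirms it. In its left half (top view) the white-scale grey box has its pointer at (225,165), near mark 2–3, with mark 1 at (150,140) and the six-dot mark at (295,190). Box x is about -20°, so mark 4 is at -31.4°. The fin is now at about +13.5°.

```bash
cat >> h.py <<'E'
def down(a,s=1):  # tool x down, tool z (jaw axis) along angle a (rad)
    z=s*np.array([np.cos(a),np.sin(a),0]); x=np.array([0,0,-1.]); return np.c_[x,np.cross(z,x),z]
E
python3 - <<'E'
from m import *
a0,a1=np.radians(13.5+90),np.radians(-31.4+90); c=np.array([.465,-.3465,.10])
best=None
for s in(1,-1):
    q=inverse_kinematics(c,down(a0,s)); q1=inverse_kinematics(c,down(a1,s)); print(s,np.round(q,2) if q is not None else q,np.round(q1,2) if q1 is not None else q1)
    if q is not None and q1 is not None:
        w=max(abs(q[6]),abs(q1[6])); 
        if best is None or w<best[0]: best=(w,s)
s=best[1]; print('use',s)
command_gripper(.085,80)
movep(c+[0,0,.09],down(a0,s)); move_l(c,feed=.08); print(sense()['wrist_force'])
command_gripper(0,80); st=sense(); print('gap',st['finger_gap'],st['wrist_force'])
for k in np.linspace(0,1,5)[1:]:
    move_l(c,down(a0+(a1-a0)*k,s),feed=.1); 
st=sense(); print(st['time_s'],st['wrist_force'],st['ft_torque'],st['finger_gap'],np.round(st['tcp_rot'],3).tolist())
E
```

```text
1 [ 1.08  0.6  -0.69  1.87  0.5   0.85  1.94] [ 0.96  0.55 -0.53  1.88  0.38  0.8   1.26]
-1 [ 0.63  0.5  -0.08  1.9   0.06  0.74 -0.82] [ 0.52  0.49  0.07  1.91 -0.05  0.74 -1.51]
use -1
[0.30560145 0.20028671 1.79747802]
gap 0.008693646880239438 [-0.4918971  -3.00447626  1.11914612]
4.8667 [ 0.75703846 -6.49568765 -1.02869072] [-1.25481487 -0.14919921 -0.08149122] 0.00930562461294497 [[0.002, 0.854, -0.52], [-0.003, -0.52, -0.854], [-1.0, 0.003, 0.002]]
```

Run:
```python
from m import *
command_gripper(.06); p=np.array(sense()['position']); move_l(p+[0,0,.12],feed=.15)
movep([.47,-.19,.24],down(np.radians(85+90),-1))
s=sense();print(s['time_s'],s['joint_pos'])
for n in('top','scene'):
    P,d=snap(n,n+'1');X=cloud(n,d);z=X[...,2]
    near=lambda c,r:np.hypot(X[...,0]-c[0],X[...,1]-c[1])<r
    rect(X,big(near((.465,-.3465),.04)&(z>.09)&(z<.11)),'fin'+n); rect(X,big(near((.561,-.083),.08)&(z>.1)&(z<.115)),'carrier')
    u,v=proj(n,(.465,-.3465,.07))[0].astype(int); cv2.imwrite(f'pics/c_{n}.png',cv2.resize(P[v-35:v+35,u-35:u+35,::-1],(400,400),interpolation=cv2.INTER_CUBIC))
cv2.imwrite('pics/crop2.png',np.hstack([cv2.imread('pics/c_top.png'),cv2.imread('pics/c_scene.png')]))
```

```text
7.8 [ 0.56278899  0.23044883 -0.30485038  1.93161711  0.08201401  0.99207968
  0.13183052]
fintop few 0
carrier 1767 z 0.1065 c [562.1 -84.4] sz [100.5 120.2] ang 6.8
finscene 74 z 0.0963 c [ 462. -345.] sz [16.4 48.8] ang 65.8
carrier 1364 z 0.1065 c [559.4 -82.5] sz [104.8 121.3] ang 6.3
```

View pics/crop2.png

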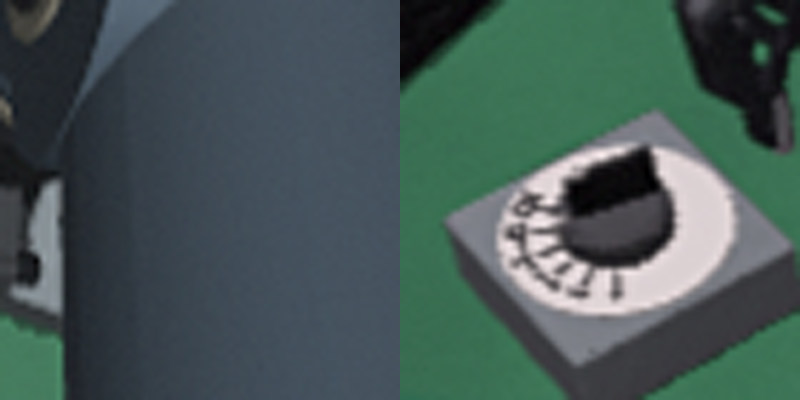

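Run:
```python
from m import *
a=np.radians(85)
for s in(1,-1): print(s,[np.round(inverse_kinematics(p,down(a,s)),2)[[0,2,4,6]] for p in([.561,-.083,.15],[.49,-.083,.15])])
s=min((1,-1),key=lambda s:abs(inverse_kinematics([.561,-.083,.15],down(a,s))[6]));print(s)
movep([.561,-.083,.165],down(a,s)); move_l([.561,-.083,.11],feed=.025,until_force=4)
st=sense();z=st['position'][2];print('touch TCP z',z,st['wrist_force'],st['finger_gap'],st['time_s'])
move_l([.561,-.083,.165],feed=.1)
P,d=snap('top','top2');X=cloud('top',d);zz=X[...,2]
near=lambda c,r:np.hypot(X[...,0]-c[0],X[...,1]-c[1])<r
rect(X,big(near((.465,-.3465),.04)&(zz>.09)&(zz<.11)),'fin')
rect(X,big(near((.465,-.3465),.11)&(zz>.045)&(zz<.11)),'box')
u,v=proj('top',(.465,-.3465,.07))[0].astype(int); cv2.imwrite('pics/crop3.png',cv2.resize(P[v-40:v+40,u-40:u+40,::-1],(480,480),interpolation=cv2.INTER_CUBIC))
```

```text
1 [array([ 0.52, -0.58,  0.33,  1.26]), array([ 0.57, -0.59,  0.28,  1.3 ])]
-1 [array([ 0.14, -0.08,  0.04, -1.63]), array([ 0.17, -0.11,  0.05, -1.62])]
1
touch TCP z 0.12602267902290984 [-0.40132368 -0.02277568  5.1388369 ] 0.05990948441382639 10.4083
fin 43 z 0.0972 c [ 475.4 -352.4] sz [10.9 24.8] ang 58.8
box 881 z 0.0516 c [ 480.9 -361.5] sz [122.4 101.4] ang 69.4
```

View pics/crop3.png

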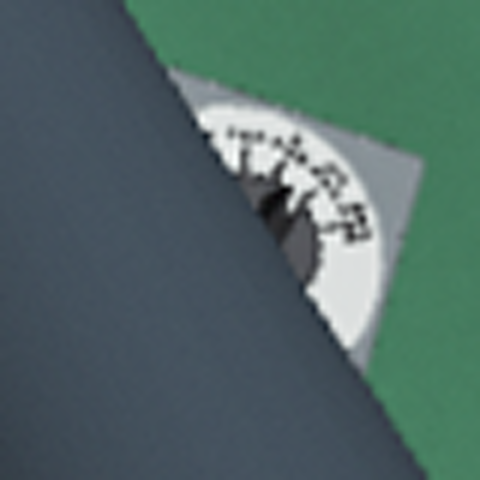

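```bash
cat > f.py <<'E'
from m import *
# fixture frame from the top camera (same camera judges the carrier)
sh,po=np.array([.5656,-.0748]),np.array([.5782,.0746]); ex=(po-sh)/np.linalg.norm(po-sh); ey=np.array([-ex[1],ex[0]]); A=np.arctan2(ex[1],ex[0])
F=(sh+80e-3*ex+po-70e-3*ex)/2
def W(x,y,z): return np.r_[F+ex*x/1e3+ey*y/1e3,z]
def meas(n='top',tag='t',zlo=.099):
    P,d=snap(n,tag);X=cloud(n,d);z=X[...,2]; q=(X[...,:2]-F); fx,fy=q@ex*1e3,q@ey*1e3
    m=big((fx>-175)&(fx<150)&(abs(fy)<75)&(z>zlo)&(z<.113)); r=rect(X,m,n)
    c=np.array(r[0])/1e3-F; a=r[2]+(90 if r[1][0]<r[1][1] else 0)-np.degrees(A); a=(a+90)%180-90
    pl=np.linalg.lstsq(np.c_[fx[m],fy[m],np.ones(m.sum())],z[m]*1e3,rcond=None)[0]
    print('carrier fx,fy',np.round([c@ex*1e3,c@ey*1e3],1),'skew',round(a,1),'slope mm/100',np.round(pl[:2]*100,2))
E
python3 - <<'E'
from f import *
print(np.degrees(A),F)
s=1
movep(W(-92,88,.15),down(A,s)); move_l(W(-92,88,.114),feed=.1)
move_l(W(-92,62.5,.114),feed=.03); st=sense(); print(st['wrist_force'],st['position'])
move_l(W(-92,85,.114),feed=.1); move_l(W(-92,85,.19),feed=.2)
movep(W(-235,0,.2),down(A+np.pi/2,-1))
meas(tag='top3'); meas('scene','scene3'); st=sense();print(st['time_s'],st['joint_pos'])
E
```

```text
85.17923392190733 [0.5723202  0.00488231]
[-0.01147945  1.02862715 -1.09082744] [ 0.50239983 -0.0816355   0.11398015]
top 1766 z 0.1065 c [570.  -87.9] sz [100.6 120.4] ang 3.3
carrier fx,fy [-92.7  -5.5] skew 8.1 slope mm/100 [-0.09 -0.07]
scene 1393 z 0.1065 c [568.1 -86.1] sz [102.3 123. ] ang 2.3
carrier fx,fy [-91.   -3.5] skew 7.1 slope mm/100 [-0.18  0.69]
15.0667 [ 0.50907803  0.41147509 -0.24630831  1.77404556  0.11774493  0.97165151
  0.13379723]
```

Run:
```python
from f import *
move_l(W(-190,-4,.15),feed=.15); move_l(W(-190,-4,.114),feed=.1)
move_l(W(-124,-4,.114),feed=.04); st=sense(); print(st['wrist_force'])
move_l(W(-145,-4,.114),feed=.1); move_l(W(-145,-4,.19),feed=.2); 
movep(W(-190,100,.2),down(A,1))
meas(tag='top4'); meas('scene','scene4'); print(sense()['time_s'])
cv2.imwrite('pics/v4.png',np.hstack([cv2.imread('pics/top4.png')[100:300,150:450],cv2.imread('pics/scene4.png')[100:300,100:400]]))
```

```text
[-0.2303262  -0.69383944  0.21223256]
top 1753 z 0.1064 c [582.1 -49.2] sz [119.8 101.1] ang 85.3
carrier fx,fy [-53.1 -14.3] skew 0.1 slope mm/100 [ 0.02 -0.6 ]
scene 1458 z 0.1066 c [579.3 -46.4] sz [121.1 102.5] ang 85.3
carrier fx,fy [-50.5 -11.3] skew 0.1 slope mm/100 [-0.56  0.81]
20.3917
```

View pics/v4.png

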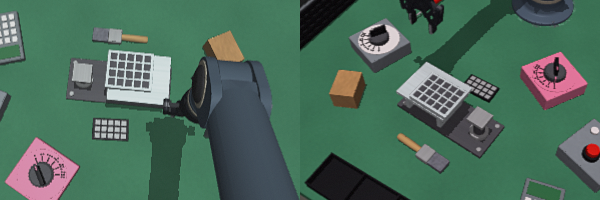

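The carrier is now square (skew 0.1°) at about fx -53, but 14 mm towards the far side. Everything else is undisturbed. I'll push it flush from the far side next.

Run:
```python
from f import *
movep(W(-54,-95,.17),down(A,1)); move_l(W(-54,-95,.114),feed=.12)
move_l(W(-54,-61,.114),feed=.04); print(sense()['wrist_force'])
move_l(W(-54,-80,.114),feed=.1); move_l(W(-54,-80,.19),feed=.2)
movep(W(-195,0,.2),down(A+np.pi/2,-1))
meas(tag='top5'); meas('scene','scene5'); print(sense()['time_s'])
```

```text
[-0.84047401 -0.76124133  0.21050788]
top 1765 z 0.1064 c [569.2 -48.2] sz [120.1 100.6] ang 85.3
carrier fx,fy [-53.2  -1.4] skew 0.1 slope mm/100 [-0.13 -0.63]
scene 1436 z 0.1065 c [566.7 -45.6] sz [121.3 103. ] ang 85.0
carrier fx,fy [-50.8   1.4] skew -0.2 slope mm/100 [-0.32  0.72]
25.0
```

Run:
```python
from f import *
move_l(W(-140,-1,.15),feed=.15); move_l(W(-140,-1,.114),feed=.1)
move_l(W(-5,-1,.114),feed=.04); print(sense()['wrist_force'])
move_l(W(-25,-1,.114),feed=.1); move_l(W(-25,-1,.18),feed=.2); move_l(W(-195,-1,.2),feed=.25)
meas(tag='top6',zlo=.095); meas('scene','scene6',zlo=.095); print(sense()['time_s'])
cv2.imwrite('pics/v6.png',np.hstack([cv2.imread('pics/top6.png')[100:300,150:450],cv2.imread('pics/scene6.png')[100:300,150:450]]))
```

```text
[-0.91729066 -2.0152433  -0.37917752]
top 1751 z 0.1043 c [579.   70.4] sz [120.4 100.8] ang 84.9
carrier fx,fy [65.9 -1.2] skew -0.2 slope mm/100 [-0.15 -0.66]
scene 1617 z 0.1046 c [576.5  72.3] sz [120.9 103.1] ang 85.3
carrier fx,fy [67.5  1.5] skew 0.1 slope mm/100 [-0.37  1.28]
31.4417
```

View pics/v6.png

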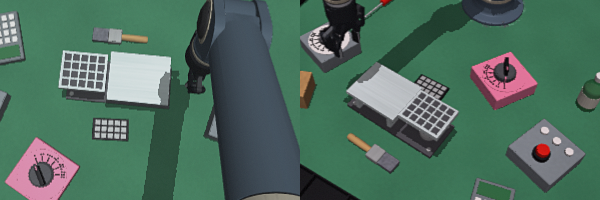

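The carrier is on the post: square, level, and 4 mm short in both views. One last nudge, then the final check.

Run:
```python
from f import *
move_l(W(-25,0,.16),feed=.2); move_l(W(-25,0,.1135),feed=.08)
move_l(W(-1,0,.1135),feed=.02)
move_l(W(-25,0,.1135),feed=.1); move_l(W(-25,0,.2),feed=.2)
move_joints([1.085,.469,-.049,1.532,.024,1.141,-.082])
meas(tag='top7',zlo=.095); meas('scene','scene7',zlo=.095); print(sense()['time_s'])
X=cloud('top',np.load('pics/top7.npz')['d']);z=X[...,2];near=lambda c,r:np.hypot(X[...,0]-c[0],X[...,1]-c[1])<r
rect(X,big(near((.465,-.3465),.04)&(z>.09)&(z<.11)),'fin');rect(X,big(near((.465,-.3465),.12)&(z>.045)&(z<.11)),'box')
a,b=cv2.imread('pics/top7.png'),cv2.imread('pics/scene7.png')
u,v=proj('top',(.465,-.3465,.07))[0].astype(int)
cv2.imwrite('pics/v7.png',np.hstack([cv2.resize(a[v-40:v+40,u-40:u+40],(300,300),interpolation=cv2.INTER_CUBIC),cv2.resize(b,(400,300))]))
```

```text
top 1756 z 0.1043 c [579.6  74.1] sz [120.  100.9] ang 85.2
carrier fx,fy [69.6 -1.4] skew 0.0 slope mm/100 [-0.05 -0.56]
scene 1624 z 0.1046 c [577.4  76. ] sz [121.6 102.1] ang 86.2
carrier fx,fy [71.3  0.9] skew 1.0 slope mm/100 [-0.2   1.19]
37.9333
fin 99 z 0.0971 c [ 464.  -345.6] sz [12.5 50. ] ang 60.4
box 2731 z 0.0516 c [ 466.  -347.6] sz [139.7 140.5] ang 70.2
```

View pics/v7.png

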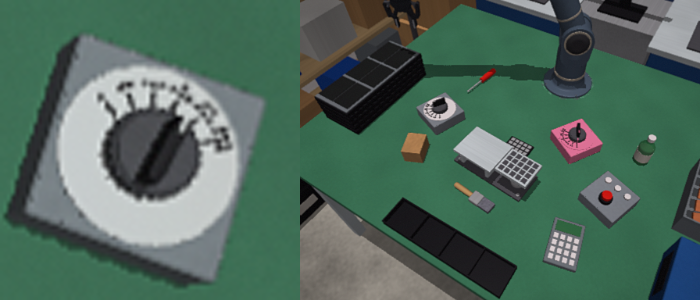

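Run:
```python
from rig import *
finish_job()
```

```text
the job is handed in; nothing more can be done
```

I turned the sleeve to mark 4 first, then slid the carrier onto the post, and handed the job in at about 38 s of robot time. The hand-in reports no verdict.

**Sleeve:** I gripped the fin and turned it from about mark 2–3 to mark 4. The gripper's own angle at the end of the turn was -31.3° against a target of -31.4°. The last top-view measurement read -29.6°, about 0.03 rad off. An earlier reading with half the fin hidden gave -31.2°. I put the difference down to pixel noise and did not refine it; the final crop shows the fin standing at mark 4.

**Carrier:** It was only pushed, never lifted, with both open fingers flat against its side and rear edges. The last top-view check reads:

| Check | Top view |
|---|---|
| Along the slide | 69.6 mm (target 70) |
| Sideways from the post's centre | -1.4 mm |
| Skew | 0.0° |
| Top face height | 104.3 mm, as expected for lying on the post |
| Clearance to the shelf | about 10 mm |

The scene camera puts it at 71.3 mm and +0.9 mm with 1.0° of skew. The position differences are within about 2.5 mm, close to the calibration error. Its tilt readings (up to 1.2 mm per 100 mm) disagree in sign with the top view's (-0.56), so I take them as depth bias and the plate as level.

**Bystanders:** The brush, panel, calculator and carton look unmoved in the final picture, and the arm is parked clear of everything. I checked them by eye only, not by measurement.

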